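# Refit the diffuser plate of a gas box

### The job

A sample bottle has been left lying in the open gas box: take it out first and put it in the free part of the blue tray. Then refit the white diffuser plate on the box: holding it tilted, hook its teal tongue under the box's teal lip, then lower the other edge gently, without letting it drop, until the plate lies flat and fully home on its ledge, and let go. Leave the vials, jars and bottles standing around where they are.

Things in the scene. Friction and masses are not known exactly. Their poses are not given: they have to be found in the camera images.
- gasbox: Fixed grey gas box, 170 (x) x 176 (y) mm, open at the top; place and yaw vary. Origin: centre of its underside, z up. A teal lip runs along its -x side; the rim of the other three sides is 44 mm high. Fitted, the plate lies flush with that rim, its x and y axes along the box's, its origin above the box's (play about 2.5 mm each way in x, 3 mm in y), tongue under the lip.
- seat (a point): Centre of the recess, at the height of the level ledge that carries the plate: straight above the box's origin, 36 mm above the bench; axes as the box. The recess spans x -62.5 to +62.5 and y -68 to +68 mm.
- well (a point): Centre of the cavity floor inside the ledge, 20 mm above the bench, below seat; the cavity spans x -54 to +54 and y -58 to +58 mm.
- lip (a point): Middle of the lower free edge of the teal lip: x = -50.5 mm from the box's origin, 45 mm above the bench, 9 mm above the ledge. The lip is 4 mm thick, covers x -62.5 to -50.5 mm over the recess's whole width, and hangs from the -x wall, 49 mm high. It leaves an opening of 113 mm, shorter than the plate, which therefore cannot go in flat.
- plate: Loose white perforated plate, 120 (x) x 130 (y) mm, about 0.26 kg, lying flat on the bench, place and yaw vary. Origin: centre of its underside, z up. It is 8 mm thick; its -x edge is a teal tongue 4 mm thick (flush with the underside), 16 mm long and of full width. On top stands a black pull bar to grip (bar).
- bar (a point): Centre of the upright black pull bar, 12 mm thick (plate x), 60 mm long (plate y), from 8 to 38 mm above the plate's underside: at plate x = +15, y = 0, 23 mm above the underside.
- tongue (a point): Middle of the tongue's outer edge, at the underside of the plate (plate x = -60 mm).
- free_edge (a point): Middle of the plate's opposite edge, at the underside (plate x = +60 mm).
- bottle: Loose square amber sample bottle, 80 mm long along its x, about 80 g, lying at any yaw on the box's cavity floor. Body 30 x 30 mm, x -40 to +22 mm; round white cap 26 mm across, 18 mm long, at +x. Origin: centre of the underside as it lies, z up; its top is 50 mm above the bench, so the plate cannot seat over it.
- bottle_grip (a point): Centre of the bottle's square body (x = -9 mm, 15 mm above its underside).
- tray: Fixed open blue tray, 200 (x) x 130 (y) x 45 mm high, walls and floor 4 mm. Origin: centre of its underside. Three amber bottles, 84 mm tall above the bench, stand fixed in its +x end (x from +62 mm on); the free part is the floor from x = -96 to +62 mm, y -61 to +61 mm.
- vial_a: Bystander, leave it alone: loose upright vial with white plug, 29 mm across, 95 mm tall; origin: centre of its underside.
- vial_b: Bystander, leave it alone: loose upright vial with pink plug, 29 mm across, 95 mm tall; origin: centre of its underside.
- wash_l: Bystander, leave it alone: loose upright white bottle with red cap, 64 mm across, 170 mm tall; origin: centre of its underside.
- wash_r: Bystander, leave it alone: loose upright amber bottle with blue cap, 64 mm across, 160 mm tall; origin: centre of its underside.
- jar_l: Bystander, leave it alone: loose upright jar with teal lid, 52 mm across, 80 mm tall; origin: centre of its underside.
- jar_r: Bystander, leave it alone: loose upright jar with orange lid, 52 mm across, 80 mm tall; origin: centre of its underside.
Things that resemble listed ones, but are neither listed nor needed, are in the scene too. Leave any brown look-alike of the plate alone.

How it is judged:
By the outcome, as a careful person would: the job done as asked, in the order asked, and still so for the second after the job is handed in, with the robot touching nothing.
It also fails if it takes over 58 s, if anything falls off the work surface, if the arm or the gripper's body presses on something with over 40 N, if the wrist force passes 120 N, or if a joint passes its speed limit or range.

### The arm

A 7-joint arm with a two-finger parallel gripper is mounted at the origin on the work surface. World frame = base frame: x ahead of the robot, y to its left, z up, the work surface at z = 0. Lengths are in mm, angles in rad, forces in N, time in s.
With the tool pointing down it reaches from about 425 to 875 mm from the base axis. Payload 8.4 kg.
Tool frame: the origin (TCP) lies at the very end of the fingers, on their centre line; the grasp point (between the pads) lies 19 mm behind it; z points along the fingers, x is the direction in which the jaws open and shut, and the axes are right-handed (so a half turn about z gives the same grasp; the last joint's range is limited). The gripper opens to 85 mm and grips with 20 to 120 N. Pads are 22 mm wide; open, the fingers measure 114 mm over their backs; the gripper's body (76 mm by 85 mm) begins 54 mm behind the grasp point. The pads swing forward as they close: fully open they stand 13 mm farther back than shut.
Start: joints at [1.078, 0.333, 0.04, 1.465, -0.013, 1.343, -0.059], TCP at [249.381, -600.228, 231.308] pointing down, gripper open.
Joint ranges: [-2.58, 2.58], [-0.38, 2.09], [-1.3, 1.39], [0.25, 2.4], [-1.5, 4.64], [0.08, 2.09], [-2.65, 2.65]. Speed limits (rad/s): [2.22, 2.22, 2.79, 2.79, 3.14, 3.14, 3.14].

### API

Orientations are given as a unit quaternion [x, y, z, w].
In Python, from cell import * gives the robot as it stands. Calls block until the motion is done:
- move_pose(position, orientation): joint-space move of the TCP to a pose.
- move_linear(position, vel=150, orientation=None): straight line of the TCP; orientation=None keeps the orientation; vel is the mean speed in mm/s.
- set_joints(angles): joint-space move.
- release() and clamp(): open the fingers fully, or close them until they stop; the grip force is fixed at half the most.
- sleep(seconds).
- ik(position, orientation): joint angles nearest the present ones, or None.
- grab_frame(name): name is "scene" or "top" or "wrist"; returns a dict with "image" (420x560x3 uint8, blue, green, red), "vfov" (degrees; the focal length in pixels is half the picture's height over the tangent of half this angle, whatever the lens; pixels are square), "cx", "cy" (the principal point, pixels), "rvec" (rotation vector, rad) and "tvec" (3), from world to camera coordinates, as OpenCV has them; the wrist camera has in their place "tool_from_camera" (4x4, takes a point from camera to tool coordinates, whose origin is the TCP and whose axes are the tool frame's). Camera axes: x right, y down, z forward; pixel columns grow to the right and rows downward; lengths in mm; the calibration is good to about 2 mm. The wrist camera is an equidistant fisheye: a pixel r from the principal point sees the ray r / f radians off the axis. A picture is of the moment at which its call begins: read the wrist's pose just before it. There is no depth.
A pose or a line that the arm cannot do raises MotionError and nothing moves.
- finish_job(): hands the job in, once; it reports no verdict.
Readings, each from a call of its own:
- get_time_s(): time.
- get_qpos(): joint angles.
- get_qd(): joint speeds.
- get_joint_torque(): joint torques, N m.
- get_tool_pos(): TCP position.
- get_tool_rot(): TCP orientation.
- get_force(): force on the tool from outside, world axes, zero at the start.
- get_ft_torque(): the same for the moment, N m.
- get_opening(): finger opening in mm.
Only numpy, scipy, OpenCV 4.12 (cv2) and the standard library are available. Lean on these libraries where they do the work, as an engineer would, in place of code of your own. Each camera call takes 0.05 s, during which the arm holds its last target.

## Working session

There is one attempt and no reset: what is moved stays moved. The work goes in short steps, each a Python script; the robot and the scene stay as the last script left them, time stands still between calls to the robot, and variables do not carry over. Pictures are saved under pics/ and viewed, and the job is handed in when it is done.

```bash
ls -la; mkdir -p pics; python3 - <<'E'
from cell import *
import cv2
print(get_time_s(),get_tool_pos(),get_tool_rot(),get_opening())
for n in ("scene","top","wrist"):
    f=grab_frame(n); cv2.imwrite(f"pics/{n}0.png",f["image"])
    print({k:v for k,v in f.items() if k!="image"})
E
```

```text
total 12
drwxr-xr-x  3 agent agent 4096 Dec  6 18:15 .
drwxr-xr-x 23 root  root  4096 Dec  6 18:15 ..
drwxr-xr-x  2 agent agent 4096 Dec  6 18:15 pics
0.0 [ 249.18489318 -599.84532358  230.39786863] [ 8.31767673e-01 -5.55123282e-01 -7.18590618e-04 -4.05326766e-04] 85.59917636048527
{'vfov': 55.510719365473705, 'cx': 279.48278331873223, 'cy': 206.00418437344607, 'rvec': array([ 1.8325875 ,  1.70828013, -0.69019269]), 'tvec': array([ -62.69889849, -296.80437118, 1337.70042988])}
{'vfov': 54.65497121990972, 'cx': 285.6911783702005, 'cy': 209.01882578497685, 'rvec': array([ 2.20714652, -2.14995556,  0.08851952]), 'tvec': array([  12.78913312,  490.68363221, 1178.30999018])}
{'vfov': 65.70646984690485, 'cx': 275.91935431060875, 'cy': 208.13456674456452, 'tool_from_camera': array([[ 9.99999940e-01,  2.18714457e-04,  2.67119518e-04,
        -4.32728060e-01],
       [-2.84953485e-04,  9.59720801e-01,  2.80955339e-01,
        -7.09766664e+01],
       [-1.94911164e-04, -2.80955398e-01,  9.59720806e-01,
        -1.42046527e+02],
       [ 0.00000000e+00,  0.00000000e+00,  0.00000000e+00,
         1.00000000e+00]])}
```

View pics/scene0.png

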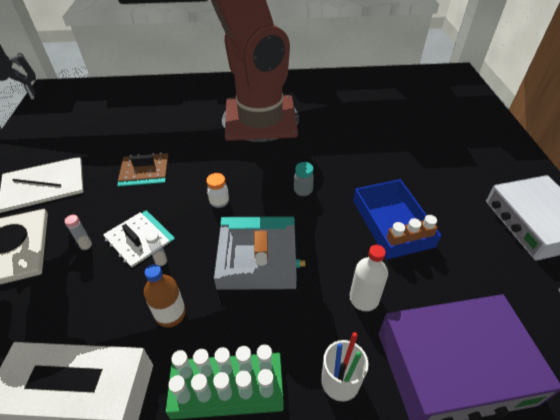

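View pics/top0.png

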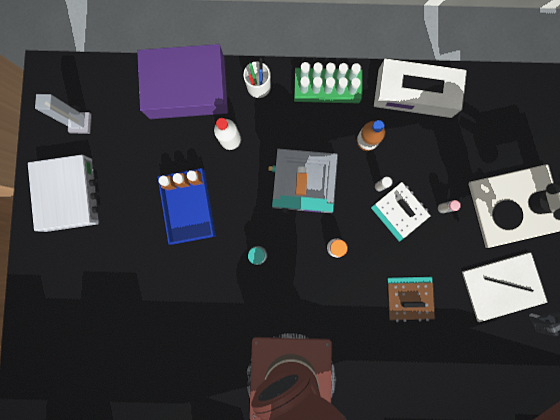

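View pics/wrist0.png

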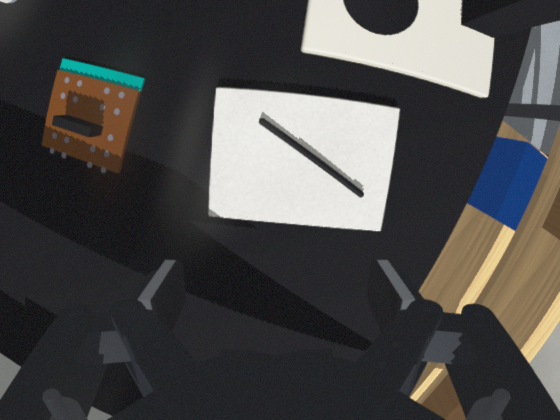

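The scene view shows the box around (257,253), with the amber bottle in it at (261,245). The plate is near (138,238) with a white-plug vial close by at (157,250), and the blue tray is at (397,217). In the top view the box is at (305,180) with its teal lip toward the robot, the plate at (401,211) with its tongue facing the upper left or lower right, and the tray at (187,207). The wrist view shows only the brown look-alike and a pad.

```bash
cat > h.py <<'E'
from cell import *
import numpy as np, cv2
from scipy.spatial.transform import Rotation as R
def frame(n,save=None):
    if n=="wrist":
        p=np.array(get_tool_pos()); q=np.array(get_tool_rot())
    f=grab_frame(n)
    if n=="wrist":
        T=np.eye(4);T[:3,:3]=R.from_quat(q).as_matrix();T[:3,3]=p
        f["wc"]=T@f["tool_from_camera"]
    else:
        Rm=cv2.Rodrigues(f["rvec"])[0]; W=np.eye(4);W[:3,:3]=Rm.T;W[:3,3]=-Rm.T@f["tvec"];f["wc"]=W
    f["f"]=f["image"].shape[0]/2/np.tan(np.radians(f["vfov"])/2); f["name"]=n
    if save: cv2.imwrite(f"pics/{save}.png",f["image"]); np.save(f"pics/{save}.npy",{k:v for k,v in f.items()},allow_pickle=True)
    return f
def load(s): return np.load(f"pics/{s}.npy",allow_pickle=True).item()
def ray(f,uv):
    uv=np.atleast_2d(np.asarray(uv,float)); d=(uv-[f["cx"],f["cy"]])/f["f"]
    if f["name"]=="wrist":
        t=np.linalg.norm(d,axis=1,keepdims=True); k=np.where(t>1e-9,np.sin(t)/np.maximum(t,1e-9),1)
        v=np.hstack([d*k,np.cos(t)])
    else: v=np.hstack([d,np.ones((len(d),1))])
    return f["wc"][:3,3], v@f["wc"][:3,:3].T
def onz(f,uv,z):
    o,v=ray(f,uv); s=(z-o[2])/v[:,2:]; return o+s*v
def proj(f,P):
    P=np.atleast_2d(P); c=(P-f["wc"][:3,3])@f["wc"][:3,:3]
    if f["name"]=="wrist":
        r=np.linalg.norm(c[:,:2],axis=1,keepdims=True); t=np.arctan2(r,c[:,2:]); d=c[:,:2]/np.maximum(r,1e-9)*t
    else: d=c[:,:2]/c[:,2:]
    return d*f["f"]+[f["cx"],f["cy"]]
def tri(obs):
    A=np.zeros((3,3));b=np.zeros(3)
    for f,uv in obs:
        o,v=ray(f,uv); v=v[0]/np.linalg.norm(v[0]); M=np.eye(3)-np.outer(v,v); A+=M;b+=M@o
    X=np.linalg.solve(A,b)
    res=[]
    for f,uv in obs:
        o,v=ray(f,uv); v=v[0]/np.linalg.norm(v[0]); res.append(np.linalg.norm((X-o)-v*((X-o)@v)))
    return X,res
def down(a):
    "tool down, tool x axis along world yaw a"
    x=np.array([np.cos(a),np.sin(a),0]); z=np.array([0,0,-1.]); return R.from_matrix(np.column_stack([x,np.cross(z,x),z])).as_quat()
E
python3 - <<'E'
from h import *
f=frame("top","top1"); g=frame("scene","scene1")
print(f["wc"][:3,3],g["wc"][:3,3])
for n,uv,z in [("box",(305,180),44),("plate",(401,211),5),("tray",(187,207),20),("jar_t",(257,255),80),("jar_o",(337,247),80),("vialw",(385,183),95),("vialp",(455,206),95),("washr",(378,126),160),("washl",(222,125),170)]:
    print(n,onz(f,uv,z)[0].round())
im=f["image"][120:270,130:480]; cv2.imwrite("pics/topc.png",cv2.resize(im,None,fx=2.28,fy=2.28,interpolation=cv2.INTER_CUBIC))
print(get_time_s())
E
```

```text
[ 391.53964163   22.92781901 1214.70961384] [1138.27741443   -7.35677939  765.33445783]
box [574. -28.  44.]
plate [ 495. -319.    5.]
tray [489. 317.  20.]
jar_t [355. 102.  80.]
jar_o [ 383. -120.   80.]
vialw [ 564. -249.   95.]
vialp [ 505. -442.   95.]
washr [ 706. -213.  160.]
washl [695. 198. 170.]
0.25
```

View pics/topc.png

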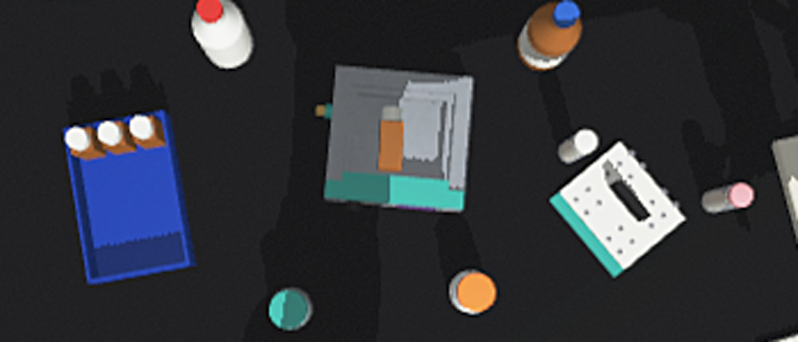

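The crop shows the plate's tongue facing the lower left (world -x,+y) and the white-plug vial just past its upper-left side. The box lip faces the robot, and the bottle lies roughly along world x with its cap away from the robot. Next I take close wrist views of the plate.

```bash
python3 - <<'E'
from h import *
for p,a in [((495,-319,220),-50),((545,-260,220),-50),((560,-28,230),-90),((560,-28,230),90),((560,-28,230),0),((489,317,200),90),((489,317,200),-90)]:
    q=ik(list(p),down(np.radians(a)).tolist()); print(p,a,None if q is None else np.round(q,2))
move_pose([485,-310,220],down(np.radians(-50)).tolist()); print(get_time_s())
frame("wrist","wp1")
move_linear([545,-360,220],vel=200); print(get_time_s())
frame("wrist","wp2")
E
```

```text
(495, -319, 220) -50 [ 0.66  0.23 -0.19  1.63  0.04  1.29 -0.41]
(545, -260, 220) -50 [ 0.57  0.26 -0.24  1.59  0.06  1.3  -0.55]
(560, -28, 230) -90 [ 0.41  0.19 -0.5   1.67  0.09  1.31 -1.68]
(560, -28, 230) 90 [ 0.55  0.21 -0.66  1.66  0.14  1.32  1.43]
(560, -28, 230) 0 [ 0.48  0.2  -0.58  1.66  0.11  1.31 -0.12]
(489, 317, 200) 90 [ 0.3   0.5  -1.25  1.63  0.48  1.37  0.56]
(489, 317, 200) -90 [ 0.29  0.49 -1.24  1.63  0.47  1.36 -2.58]
1.65
2.2417
```

View pics/wp1.png

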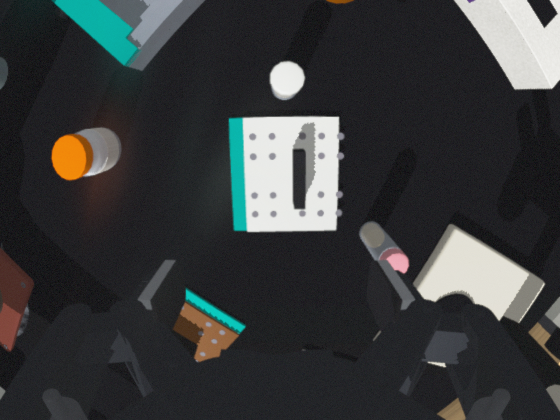

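View pics/wp2.png

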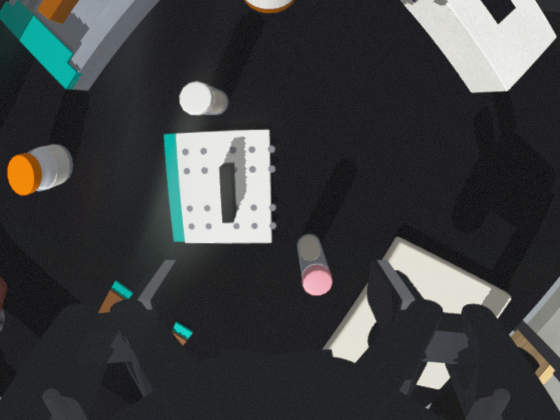

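In the first wrist view the plate has its teal tongue on the left, with corners near (230,118), (338,117), (337,230) and (234,231). The bar is near (300,180), and vial_a's plug is at (287,78). The second view shows the same things from another place, with the plate at (222,187) and the bar at (228,193).

```bash
cat >> h.py <<'E'
def masks(im):
    hsv=cv2.cvtColor(im,cv2.COLOR_BGR2HSV); H,S,V=[hsv[...,i].astype(int) for i in range(3)]
    return dict(teal=(H>78)&(H<98)&(S>110)&(V>60), white=(S<45)&(V>150), blue=(H>108)&(H<128)&(S>130)&(V>60), amber=(H>5)&(H<20)&(S>130)&(V>70), gray=(S<60)&(V>60), orange=(H>5)&(H<20)&(S>130))
def blobs(m,amin=60):
    m=cv2.morphologyEx(m.astype(np.uint8)*255,cv2.MORPH_OPEN,np.ones((3,3),np.uint8))
    cs,_=cv2.findContours(m,cv2.RETR_EXTERNAL,cv2.CHAIN_APPROX_NONE)
    return [c[:,0,:].astype(float) for c in cs if cv2.contourArea(c)>amin]
def rect(f,c,z):
    P=onz(f,c,z)[:,:2]; return cv2.minAreaRect(P.astype(np.float32))
def near(bl,uv): return min(bl,key=lambda c:np.linalg.norm(c.mean(0)-uv))
E
python3 - <<'E'
from h import *
for s,t,w in [("wp1",(237,175),(300,175)),("wp2",(175,187),(230,187))]:
    f=load(s); m=masks(f["image"])
    tc=near(blobs(m["teal"]),t); wc=near(blobs(m["white"],400),w)
    pc=near(blobs(m["teal"]|m["white"],400),w)
    print(s,"teal z4",rect(f,tc,4),"\n white z8",rect(f,wc,8),"\n all z8",rect(f,pc,8))
    q=cv2.approxPolyDP(cv2.convexHull(pc.astype(np.float32)),6,True)[:,0]; print(q.round(1).tolist())
    im=cv2.resize(f["image"][100:260,150:360],None,fx=3.5,fy=3.5,interpolation=cv2.INTER_CUBIC); cv2.imwrite(f"pics/{s}c.png",im)
E
```

```text
wp1 teal z4 ((458.7115478515625, -275.4324951171875), (131.90696716308594, 16.24455451965332), 40.725582122802734) 
 white z8 ((498.6102294921875, -321.7763671875), (130.13705444335938, 104.66278076171875), 40.449649810791016) 
 all z8 ((493.3551330566406, -315.253662109375), (130.64633178710938, 121.25383758544922), 40.3432502746582)
[[338.0, 117.0], [335.0, 229.0], [234.0, 230.0], [228.0, 119.0]]
wp2 teal z4 ((459.0885925292969, -274.7886962890625), (130.5916748046875, 14.904794692993164), 40.78296661376953) 
 white z8 ((499.28167724609375, -321.736328125), (130.18772888183594, 104.86234283447266), 40.88396453857422) 
 all z8 ((494.48876953125, -315.64862060546875), (130.30441284179688, 120.55213928222656), 40.58606719970703)
[[268.0, 130.0], [271.0, 241.0], [174.0, 241.0], [163.0, 134.0]]
```

View pics/wp1c.png

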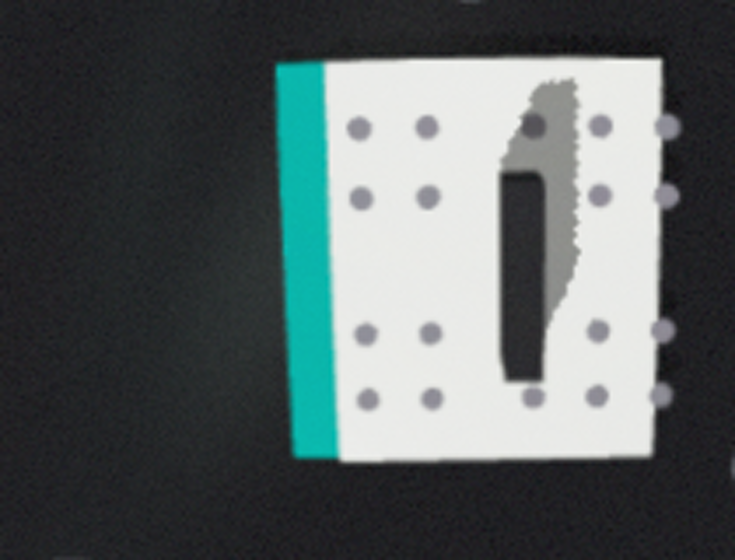

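View pics/wp2c.png

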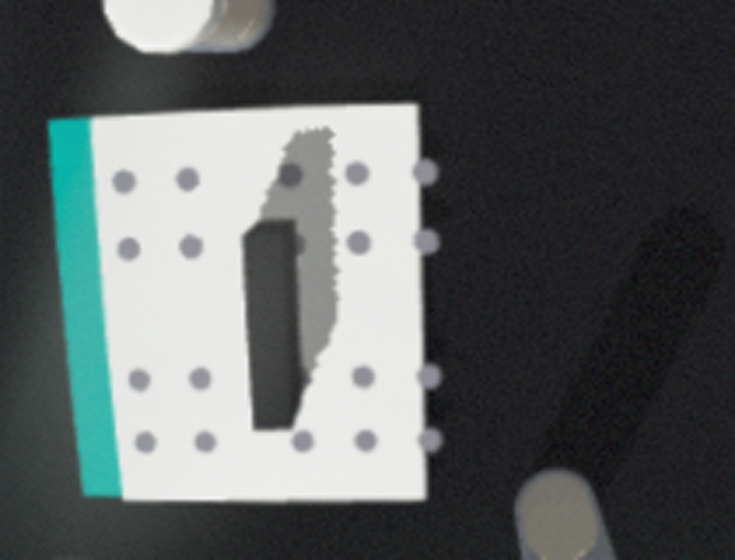

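```bash
python3 - <<'E'
from h import *
a,b=load("wp1"),load("wp2")
o=np.array([150,100])
c=lambda x,y:(np.array([x,y])+.5)/3.5-.5+o
for n,u,v in [("whiteTR",(661,59),(418,104)),("whiteBR",(652,457),(426,500)),("whiteTL",(326,62),(91,118)),("whiteBL",(340,461),(122,501)),("tealBL",(294,458),(83,496)),("barBL",(505,381),(254,430)),("barTL",(500,172),(243,236))]:
    X,r=tri([(a,c(*u)),(b,c(*v))]); print(n,X.round(1),np.round(r,2))
O=np.array([493.5,-315.4]);x=np.array([.6515,-.7587]);y=np.array([.7587,.6515])
print("bar expected corners", [(O+x*sx+y*sy).round(1).tolist() for sx,sy in[(9,-30),(9,30),(21,-30)]])
E
```

```text
whiteTR [ 582.2 -318.7    5.9] [0.04 0.04]
whiteBR [ 482.8 -404.6    6.2] [0.15 0.15]
whiteTL [ 514.1 -239.9    8.1] [0.03 0.03]
whiteBL [ 415.8 -324.4    9.6] [0.07 0.07]
tealBL [ 404.7 -312.7    3.7] [0.07 0.07]
barBL [ 476.7 -342.1   36.5] [0.13 0.13]
barTL [ 522.2 -302.    33.6] [1.63 1.63]
bar expected corners [[476.6, -341.8], [522.1, -302.7], [484.4, -350.9]]
```

```bash
python3 - <<'E'
from h import *
q=down(np.radians(88)).tolist()
move_pose([570,-70,230],q); print(get_time_s())
frame("wrist","wb1")
move_linear([570,10,230],vel=200); print(get_time_s(),np.round(get_qpos(),2))
frame("wrist","wb2")
E
```

```text
3.925
4.525 [ 0.5   0.24 -0.69  1.64  0.16  1.32  1.32]
```

View pics/wb1.png

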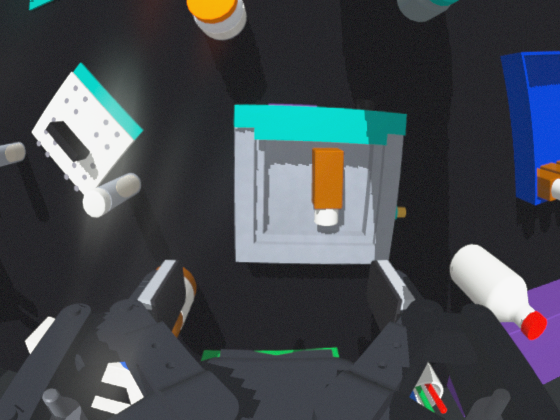

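View pics/wb2.png

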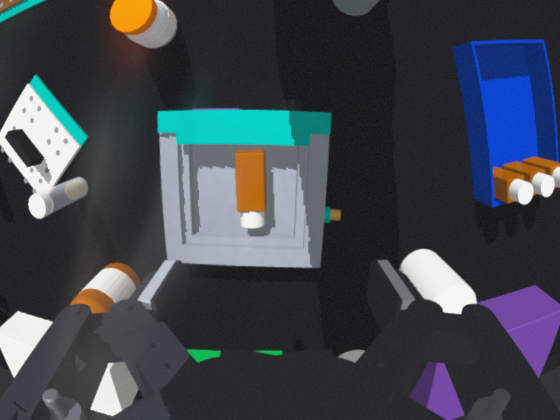

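Both views show the box with its lip at the top of the picture. In wb1 the box spans about (235,105) to (405,262), the bottle body is (313-343, 148-208) and the cap is at (326,217). In wb2 the body is (236-266, 151-212). I crop both for corners.

```bash
python3 - <<'E'
from h import *
for s,(x0,y0) in [("wb1",(225,95)),("wb2",(150,100))]:
    f=load(s); im=f["image"][y0:y0+180,x0:x0+195]
    im=cv2.resize(im,None,fx=4,fy=3.3333 if 0 else 4,interpolation=cv2.INTER_CUBIC)[:600] if 0 else cv2.resize(im,None,fx=3.3,fy=3.3,interpolation=cv2.INTER_CUBIC)
    cv2.imwrite(f"pics/{s}c.png",im)
    m=masks(f["image"])
    t=near(blobs(m["teal"],400),(x0+95,y0+30)); b=near(blobs(m["orange"],300),(x0+98,y0+80))
    print(s,"lip z49",rect(f,t,49)); print("bottle z50",rect(f,b,50))
    print(cv2.approxPolyDP(cv2.convexHull(b.astype(np.float32)),3,True)[:,0].tolist())
    print(cv2.approxPolyDP(cv2.convexHull(t.astype(np.float32)),3,True)[:,0].tolist())
E
```

```text
wb1 lip z49 ((507.3044738769531, -22.278968811035156), (177.12152099609375, 35.94636535644531), 86.38079833984375)
bottle z50 ((563.0361328125, -18.0087947845459), (31.790098190307617, 62.70995330810547), 88.9728012084961)
[[338.0, 148.0], [343.0, 151.0], [341.0, 207.0], [315.0, 208.0], [312.0, 149.0]]
[[234.0, 105.0], [324.0, 106.0], [406.0, 114.0], [405.0, 134.0], [386.0, 144.0], [255.0, 139.0], [233.0, 126.0]]
wb2 lip z49 ((507.2895202636719, -21.88055419921875), (176.684326171875, 35.915592193603516), 86.37165832519531)
bottle z50 ((562.83349609375, -15.833866119384766), (29.600616455078125, 63.21955108642578), 89.05335235595703)
[[263.0, 150.0], [264.0, 210.0], [238.0, 210.0], [235.0, 153.0]]
[[331.0, 113.0], [330.0, 133.0], [309.0, 145.0], [178.0, 144.0], [157.0, 132.0], [158.0, 110.0], [282.0, 109.0]]
```

View pics/wb1c.png

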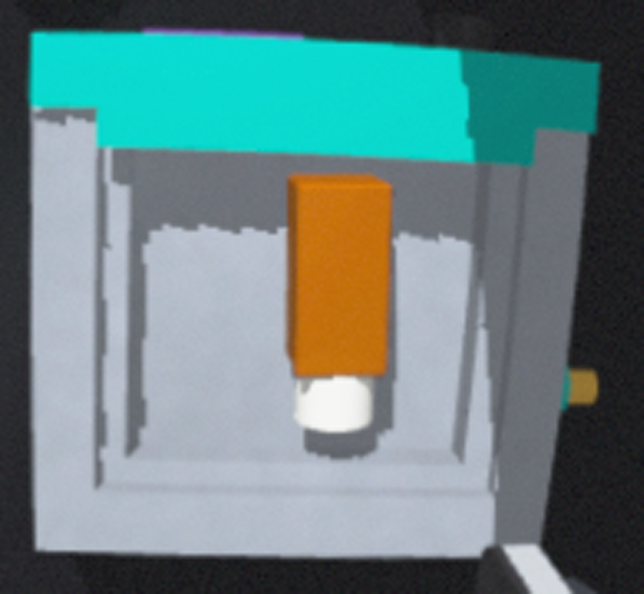

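View pics/wb2c.png

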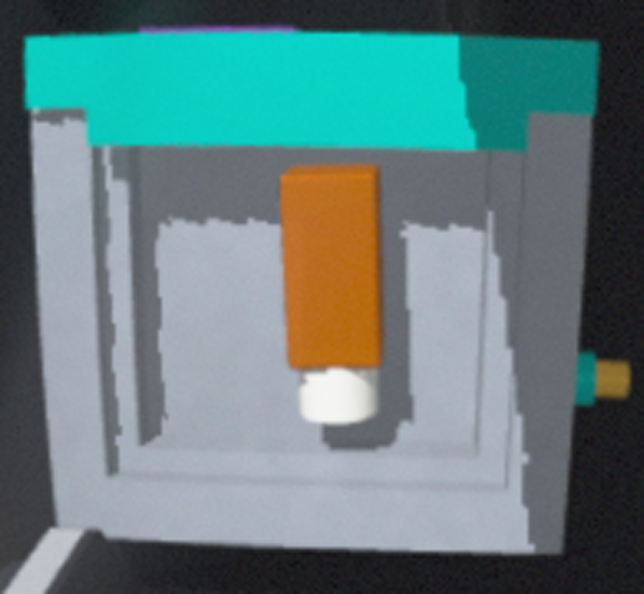

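```bash
python3 - <<'E'
from h import *
a,b=load("wb1"),load("wb2")
ca=lambda p:(np.array(p)+.5)/3.3-.5+[225,95]
cb=lambda p:(np.array(p)+.5)/3.3-.5+[150,100]
for n,u,v in [("lipwallL",(31,32),(25,37)),("lipwallR",(599,63),(598,42)),("lipL",(97,147),(88,146)),("lipR",(533,163),(526,151)),("recL",(97,488),(107,475)),("recR",(494,491),(506,487)),
   ("botCapL",(297,374),(290,367)),("botCapR",(386,375),(380,367)),("botEndL",(299,186),(282,180)),("botEndR",(391,187),(378,178)),("capTip",(335,430),(338,424))]:
    X,r=tri([(a,ca(u)),(b,cb(v))]); print(n,X.round(1),np.round(r,2))
# corners at known z
print("farL z44",onz(a,ca((37,549)),44),"farR z44",onz(b,cb((563,553)),44))
E
```

```text
lipwallL [ 484.9 -108.8   48.2] [0. 0.]
lipwallR [496.   67.   48.3] [0. 0.]
lipL [520.9 -90.6  47.4] [0.04 0.04]
lipR [528.4  44.4  49.3] [0.37 0.37]
recL [630.8 -96.5  47.2] [0.15 0.15]
recR [638.9  37.2  45.8] [0.12 0.12]
botCapL [594.5 -31.   47.7] [0.15 0.15]
botCapR [595.4  -2.4  48.5] [0.05 0.05]
botEndL [535.  -29.8  47.6] [0.2 0.2]
botEndR [536.1  -0.7  44.8] [0.13 0.13]
capTip [616.6 -17.5  40.2] [0.32 0.32]
farL z44 [[ 654.1874584 -118.6652832   44.       ]] farR z44 [[665.47424353  56.88941189  44.        ]]
```

```bash
python3 - <<'E'
from h import *
for s in ("top1","scene1","wb2"):
    f=load(s); m=masks(f["image"]); bl=blobs(m["blue"],400); c=max(bl,key=len)
    h=cv2.convexHull(c.astype(np.float32)); print(s,len(c),cv2.approxPolyDP(h,3,True)[:,0].tolist())
    if s!="wb2": print(rect(f,c,45))
    x0,y0,w,hh=cv2.boundingRect(c.astype(np.float32)); im=f["image"][max(y0-8,0):y0+hh+8,max(0,x0-8):x0+w+8]; print(max(x0-8,0),max(y0-8,0)); cv2.imwrite(f"pics/{s}tray.png",cv2.resize(im,None,fx=5,fy=5,interpolation=cv2.INTER_CUBIC))
a,b=load("wb1"),load("wb2")
ca=lambda p:(np.array(p)+.5)/3.3-.5+[225,95]
cb=lambda p:(np.array(p)+.5)/3.3-.5+[150,100]
print(onz(a,ca((97,488)),44),onz(b,cb((107,475)),44),onz(a,ca((494,491)),44),onz(b,cb((506,487)),44))
E
```

```text
top1 235 [[201.0, 168.0], [215.0, 236.0], [168.0, 244.0], [159.0, 188.0]]
((490.0921630859375, 314.0394287109375), (205.06727600097656, 138.8986053466797), 11.97350025177002)
151 160
scene1 329 [[401.0, 179.0], [440.0, 237.0], [435.0, 247.0], [386.0, 258.0], [353.0, 198.0], [357.0, 187.0]]
((505.58599853515625, 308.0205078125), (230.4564666748047, 153.95852661132812), 11.883241653442383)
345 171
wb2 503 [[543.0, 39.0], [554.0, 96.0], [558.0, 161.0], [503.0, 204.0], [491.0, 207.0], [473.0, 197.0], [452.0, 47.0], [477.0, 40.0]]
444 31
[[632.31754243 -96.82059665  44.        ]] [[631.98719377 -97.58836345  44.        ]] [[639.58264219  37.75863371  44.        ]] [[639.85468235  37.32494404  44.        ]]
```

View pics/top1tray.png

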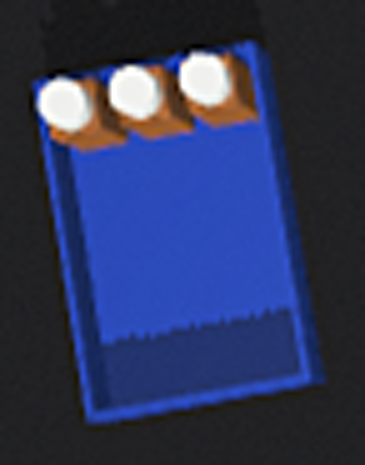

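View pics/scene1tray.png

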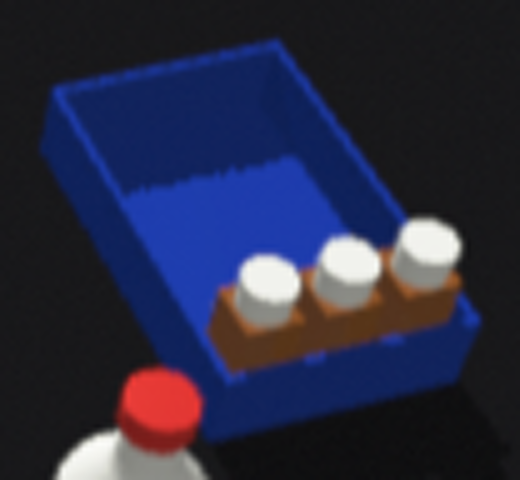

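```bash
python3 - <<'E'
from h import *
t,s=load("top1"),load("scene1")
ct=lambda p:(np.array(p)+.5)/5-.5+[151,160]
cs=lambda p:(np.array(p)+.5)/5-.5+[345,171]
P=[]
for n,u,v in [("-x+y",(88,422),(280,40)),("-x-y",(308,382),(55,88)),("+x-y",(260,40),(232,380)),("+x+y",(36,80),(480,318))]:
    X,r=tri([(t,ct(u)),(s,cs(v))]); P.append(X); print(n,X.round(1),np.round(r,1))
P=np.array(P); print(P.mean(0)); 
d=(P[2]+P[3]-P[0]-P[1])[:2]/2; print(np.degrees(np.arctan2(d[1],d[0])),np.linalg.norm(d))
E
```

```text
-x+y [378.7 360.1  44.1] [0.1 0.1]
-x-y [404.8 234.7  43.1] [0.3 0.3]
+x-y [602.8 272.4  47.7] [2.3 2.3]
+x+y [575.4 398.9  47.3] [0.3 0.3]
[490.43594647 316.53255254  45.54099005]
10.96980953277475 201.0320451487883
```

```bash
python3 - <<'E'
from h import *
q=down(np.radians(88.7)).tolist()
move_pose([564.5,-20,110],q)
move_linear([564.5,-20,26],vel=90); print(get_time_s(),np.round(get_force(),1),get_tool_pos())
clamp(); print(get_time_s(),get_opening(),np.round(get_force(),1))
move_linear([564.5,-20,60],vel=100); print(get_opening())
frame("wrist","wg1")
E
```

```text
6.225 [-0.4  0.9  1.3] [564.98389859 -19.92893156  26.58387818]
6.7833 29.163692403340857 [-0.6  0.1  5. ]
29.105919800106022
```

View pics/wg1.png

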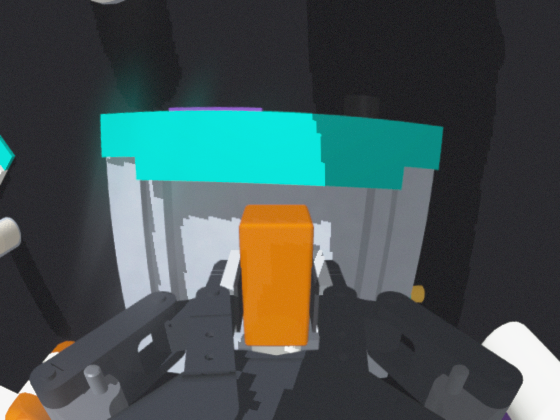

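The bottle is held between the pads (body at columns 242-311) at 29 mm opening. On to the tray.

```bash
python3 - <<'E'
from h import *
q=down(np.radians(11)).tolist()
move_linear([564.5,-20,190],vel=220)
print(np.round(ik([472,322.1,190],q),2))
move_pose([472,322.1,160],q); print(get_time_s(),get_opening())
move_linear([472,322.1,12.5],vel=110); print(get_time_s(),np.round(get_force(),1),get_tool_pos())
release(); print(get_time_s(),get_opening())
move_linear([472,322.1,190],vel=220); print(get_time_s())
frame("wrist","wt1"); frame("top","top2"); print(np.round(get_qpos(),2))
E
```

```text
[-0.04  0.28 -0.75  1.69  0.2   1.25 -0.64]
9.8333 29.205217205107665
11.325 [ 0.4  0.6 -0.4] [472.44702586 322.45238508  13.22399928]
11.9167 85.3247956033001
12.875
[-0.05  0.28 -0.74  1.69  0.2   1.25 -0.64]
```

View pics/wt1.png

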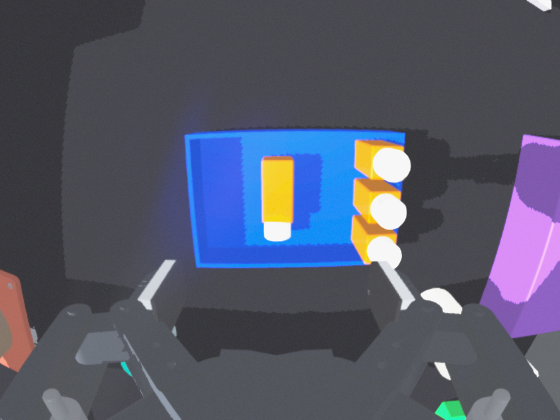

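The bottle lies on the free floor of the tray, body at (278,188), clear of the walls and of the standing bottles. Now the plate.

```bash
python3 - <<'E'
from h import *
a,b=load("wp1"),load("wp2")
q=down(np.radians(-49.4)).tolist()
move_pose([503.3,-326.8,190],q); print(get_time_s(),np.round(get_qpos(),2))
move_linear([503.3,-326.8,60],vel=180)
move_linear([503.3,-326.8,13],vel=70); print(get_time_s(),np.round(get_force(),1),get_tool_pos())
f=frame("wrist","wq0")
clamp(); print(get_time_s(),get_opening(),np.round(get_force(),1),get_tool_pos())
f=frame("wrist","wq1")
E
```

```text
15.2917 [ 0.9   0.3  -0.49  1.63  0.14  1.25 -0.47]
16.9917 [0.5 0.6 0.5] [ 503.56001191 -326.8488889    13.20312086]
17.7083 10.830695355705137 [-1.   0.5  2.4] [ 503.47363201 -326.84784668   13.21950834]
```

View pics/wq1.png

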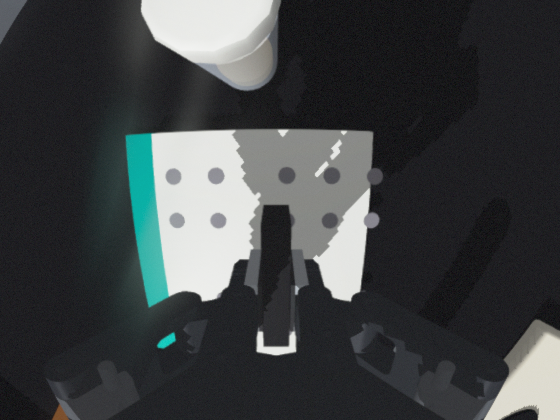

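View pics/wq0.png

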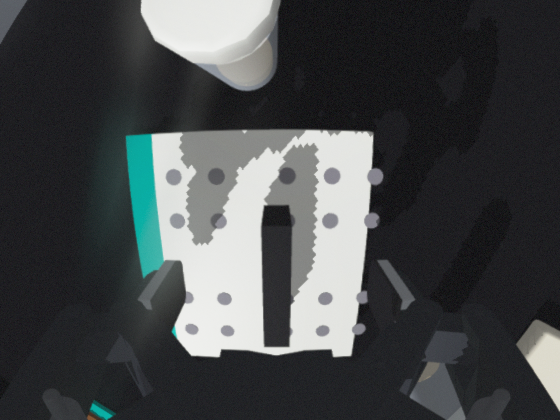

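```bash
cat >> h.py <<'E'
def platepose(c,psi,t,xt,zt,zl=36.,y=0.,h=13.2,y0=0.,bx=15.):
    "tongue lower edge at box (xt,y), zt above ledge; tilt t (rad). returns tcp pos, quat"
    B=R.from_euler("z",psi).as_matrix()
    Pr=B@np.array([[np.cos(t),0,-np.sin(t)],[0,1,0],[np.sin(t),0,np.cos(t)]])
    T=np.array([c[0],c[1],zl])+B@np.array([xt,y,zt])
    tcp=T+Pr@np.array([60+bx,y0,h])
    return tcp.tolist(), R.from_matrix(Pr@np.diag([1,-1,-1])).as_quat().tolist()
E
python3 - <<'E'
from h import *
f=load("wq1"); im=f["image"]
P=onz(f,[(373,131)],8)[0]; T=onz(f,[(126,135)],4)[0]; W=onz(f,[(152.5,134)],8)[0]
print(P,T,W, "len",np.linalg.norm((P-T)[:2]),np.degrees(np.arctan2((P-W)[1],(P-W)[0])))
tcp=np.array([503.47,-326.85]); 
psi=np.radians(-49.4);X=np.array([np.cos(psi),np.sin(psi)]);Y=np.array([-X[1],X[0]])
for n,p in (("P(60,65)",P),("T(-60,65)",T),("W(-44,65)",W)): print(n,"rel tcp+15:",((p[:2]-tcp)@X+15).round(1),((p[:2]-tcp)@Y).round(1))
c=(574.5,-25.9);ps=np.radians(-3.5)
for t in (12,0):
  for xt,zt in ((-42,90),(-60,0)):
    p,q=platepose(c,ps,np.radians(t),xt,zt); print(t,np.round(p,1),np.round(ik(p,q),2))
E
```

```text
[ 581.84261224 -318.10613498    8.        ] [ 503.79732836 -227.89716515    4.        ] [ 514.17031163 -240.3293798     8.        ] len 119.28421762595174 -48.973995742018424
P(60,65) rel tcp+15: 59.4 65.2
T(-60,65) rel tcp+15: -59.9 64.6
W(-44,65) rel tcp+15: -43.7 64.4
12 [603.1 -27.6 154.5] [ 0.66  0.24 -0.79  1.84  0.25  0.94 -0.28]
12 [585.1 -26.5  64.5] [ 0.62  0.31 -0.75  1.96  0.35  0.77 -0.38]
0 [607.4 -27.9 139.2] [ 0.57  0.41 -0.75  1.65  0.3   1.19 -0.31]
0 [589.5 -26.8  49.2] [ 0.55  0.47 -0.71  1.78  0.36  1.02 -0.36]
```

```bash
python3 - <<'E'
from h import *
p=get_tool_pos()
move_linear([p[0],p[1],200],vel=180); print(get_time_s(),get_opening(),np.round(get_force(),1))
c=(574.5,-25.9);ps=np.radians(-3.5)
p,q=platepose(c,ps,np.radians(12),-42,110); move_pose(p,q); print(get_time_s(),get_tool_pos(),p)
p,q=platepose(c,ps,np.radians(12),-42,30); move_linear(p,vel=100); print(get_time_s(),np.round(get_qpos(),2),get_opening())
frame("wrist","wh1");frame("scene","sh1");frame("top","th1")
f=load("sh1");cv2.imwrite("pics/sh1c.png",cv2.resize(f["image"][150:310,170:350],None,fx=3.7,fy=3.7,interpolation=cv2.INTER_CUBIC))
E
```

```text
18.95 10.684475607552187 [-0.3 -0.1 -3.5]
20.15 [603.11940544 -30.15789273 174.39309347] [603.0632599421049, -27.647003818098504, 174.5049251410182]
21.1 [ 0.63  0.31 -0.77  1.89  0.33  0.84 -0.35] 10.943126462858153
```

View pics/wh1.png

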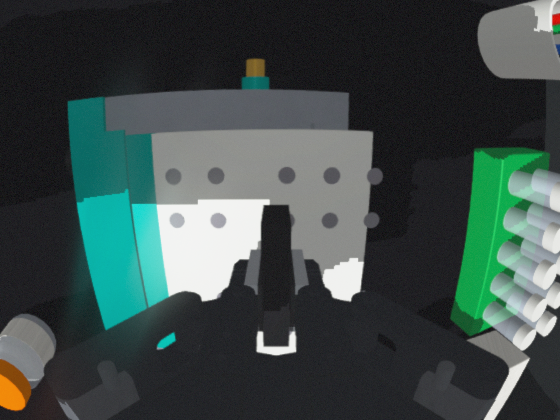

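View pics/sh1c.png

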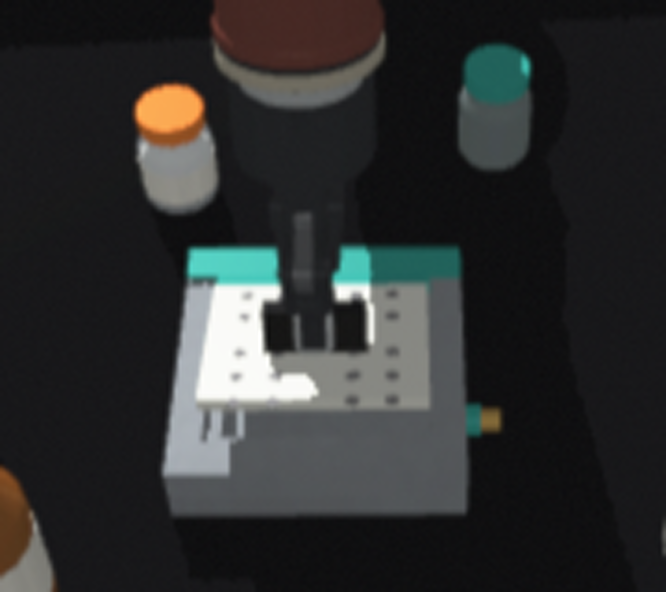

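The hover view shows the plate held above the box. The box's +y wall corners are visible: lip wall corner (68,101), teal/grey step (104,97) and the +x rim corner (348,92).

```bash
python3 - <<'E'
from h import *
f=load("wh1"); print(get_tool_pos(), platepose((574.5,-25.9),np.radians(-3.5),np.radians(12),-42,30)[0])
cv2.imwrite("pics/wh1c.png",cv2.resize(f["image"][80:220,60:380],None,fx=2.5,fy=2.5,interpolation=cv2.INTER_CUBIC))
A=onz(f,[(68,101)],49)[0];B=onz(f,[(104.5,97)],49)[0];C=onz(f,[(348.5,92.5)],44)[0]
print(A,B,C)
d=(C-A)[:2];psi=np.arctan2(d[1],d[0]);print("len",np.linalg.norm(d),np.degrees(psi))
X=np.array([np.cos(psi),np.sin(psi)]);Y=np.array([-X[1],X[0]])
for P,x in((A,-85),(B,-62.5),(C,85)): print("centre",P[:2]-x*X-88*Y)
E
```

```text
[603.57598694 -27.68275032  95.30387059] [603.0632599421049, -27.647003818098504, 94.50492514101818]
[496.70191462  66.61232581  49.        ] [520.02794693  64.78825851  49.        ] [665.5261908   56.12095678  44.        ]
len 169.14994843025832 -3.556000177866926
centre [576.0801416  -26.49029005]
centre [576.94949421 -26.91881567]
centre [575.23172668 -26.43756639]
```

View pics/wh1c.png

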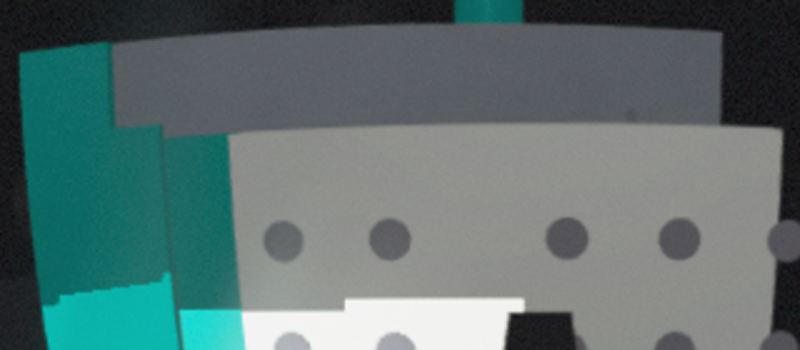

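```bash
cat >> h.py <<'E'
C=(575.3,-26.2);PSI=np.radians(-3.55)
def go(xt,zt,tdeg,vel=40,off=(0.4,0,0.7),y=0.):
    p,q=platepose(C,PSI,np.radians(tdeg),xt,zt,y=y); p=np.array(p)-off
    move_linear(p.tolist(),vel=vel,orientation=q)
    a=np.array(get_tool_pos())-(p+off)
    print(round(get_time_s(),2),(xt,zt,tdeg),"err",a.round(1),"F",np.round(get_force(),1),"M",np.round(get_ft_torque(),2),"op",round(get_opening(),1))
    return np.array(get_force())
E
python3 - <<'E'
from h import *
print(np.round(get_force(),1))
go(-43,15,12,60)
F=go(-43,6,12,30)
for xt,zt in ((-43,3.5),(-43,2.0),(-50,1.5),(-55,1.5),(-59.5,1.5)):
    G=go(xt,zt,12,25)
    if np.linalg.norm(G-F)>8: print("STOP");break
frame("wrist","wi1");frame("scene","si1")
f=load("si1");cv2.imwrite("pics/si1c.png",cv2.resize(f["image"][190:310,190:330],None,fx=4.5,fy=4.5,interpolation=cv2.INTER_CUBIC))
E
```

```text
[-0.   0.5 -2.1]
21.66 (-43, 15, 12) err [-0.9  0.1 -1.4] F [ 0.4  0.3 -2.6] M [ 0.    0.24 -0.03] op 10.8
22.11 (-43, 6, 12) err [-0.5  0.1 -0.9] F [-0.3 -0.4 -3.6] M [ 0.02  0.33 -0.01] op 10.9
22.36 (-43, 3.5, 12) err [-0.5  0.  -0.8] F [-0.3  0.4 -2.3] M [0.03 0.35 0.01] op 10.6
22.61 (-43, 2.0, 12) err [-0.5 -0.  -0.8] F [-0.3 -0.1 -2.8] M [0.05 0.35 0.  ] op 10.9
23.04 (-50, 1.5, 12) err [-0.5 -0.1 -0.6] F [ 0.  -0.5 -2.9] M [ 0.05  0.36 -0.01] op 10.6
23.39 (-55, 1.5, 12) err [-0.5 -0.  -0.7] F [-0.4 -0.5 -1.3] M [0.06 0.33 0.01] op 11.3
23.73 (-59.5, 1.5, 12) err [-0.5 -0.  -0.7] F [-0.3 -0.2 -3.4] M [0.05 0.34 0.  ] op 11.0
```

View pics/wi1.png

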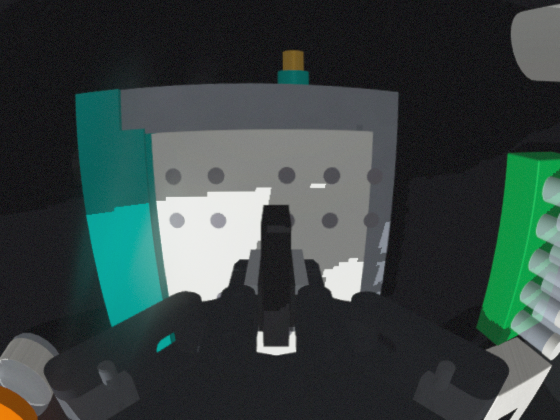

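View pics/si1c.png

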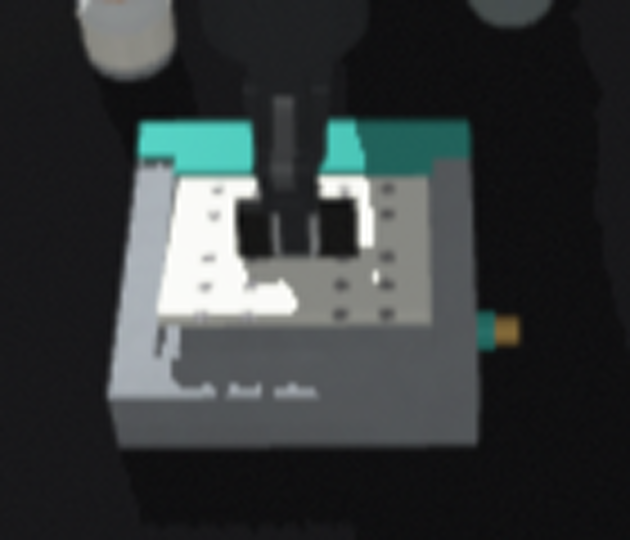

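The tongue is under the lip: the teal strip has disappeared behind it in both views, and there was no contact force. Now I lower it by pivoting about the tongue edge.

```bash
python3 - <<'E'
from h import *
F=np.array(get_force())
for t,z in ((10,1.0),(8,1.),(6,.8),(4,.6),(3,.5),(2,.4),(1,.2)):
    G=go(-59.7,z,t,15,off=(0,0,0))
    if np.linalg.norm(G-F)>15: print("STOP");break
frame("wrist","wi2")
E
```

```text
24.14 (-59.7, 1.0, 10) err [ 0.3  0.2 -0.1] F [ 0.2 -0.2 -3.4] M [0.08 0.26 0.01] op 11.0
24.47 (-59.7, 1.0, 8) err [ 0.1  0.2 -0.1] F [-0.4  0.3 -2.2] M [ 0.01  0.2  -0.  ] op 10.7
24.81 (-59.7, 0.8, 6) err [ 0.1  0.1 -0.1] F [-0.3  0.2 -3.3] M [ 0.    0.16 -0.04] op 10.7
25.15 (-59.7, 0.6, 4) err [ 0.1  0.1 -0.1] F [-0.3  0.2 -3.5] M [ 0.02  0.12 -0.02] op 10.8
25.4 (-59.7, 0.5, 3) err [ 0.1  0.1 -0.1] F [-0.3 -0.4 -2.2] M [ 0.05  0.09 -0.01] op 11.0
25.65 (-59.7, 0.4, 2) err [ 0.1  0.1 -0.1] F [-0.   0.2 -2.4] M [-0.    0.06 -0.01] op 11.0
25.9 (-59.7, 0.2, 1) err [ 0.1  0.  -0.1] F [-0.2  0.6 -2.8] M [ 0.   -0.   -0.01] op 10.7
```

View pics/wi2.png

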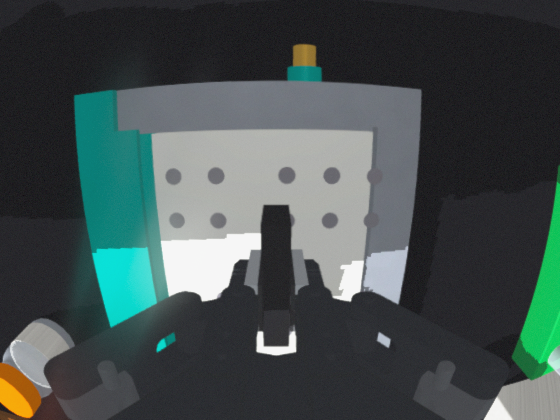

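```bash
python3 - <<'E'
from h import *
for t,z in ((0.5,0.),(0,0.),(0,-.3),(0,-.6),(0,-.9),(0,-1.2),(0,-1.5),(0,-1.8),(0,-2.1)):
    G=go(-59.7,z,t,5,off=(0,0,0))
    if G[2]>4: print("contact");break
frame("wrist","wi3")
E
```

```text
26.27 (-59.7, 0.0, 0.5) err [ 0. -0. -0.] F [-0.2 -0.3 -1.4] M [-0.01  0.13 -0.01] op 11.0
26.56 (-59.7, 0.0, 0) err [ 0.1 -0.   0. ] F [ 0.3 -0.2 -0.9] M [-0.09  0.09  0.03] op 10.8
26.81 (-59.7, -0.3, 0) err [ 0.1 -0.   0.3] F [-3.2 -0.2  3.5] M [-0.06  0.44 -0.01] op 10.8
27.06 (-59.7, -0.6, 0) err [0.1 0.  0.6] F [-3.6 -0.2  7.3] M [-0.1   0.81 -0.03] op 10.9
contact
```

```bash
python3 - <<'E'
from h import *
for t,z in ((-.4,-.2),(-.8,-.2),(-1.2,-.2)):
    G=go(-59.7,z,t,5,off=(0,0,0))
    if G[2]>12 or get_ft_torque()[1]<0: break
frame("wrist","wi4");frame("scene","si4")
f=load("wi4");cv2.imwrite("pics/wi4c.png",cv2.resize(f["image"][80:330,60:440],None,fx=2.1,fy=2.1,interpolation=cv2.INTER_CUBIC))
E
```

```text
27.36 (-59.7, -0.2, -0.4) err [0.1 0.  0.8] F [-5.6 -0.5 10.2] M [-0.15  0.83 -0.09] op 11.1
27.62 (-59.7, -0.2, -0.8) err [0.1 0.  1.4] F [-8.3 -0.8 15.7] M [-0.17  1.34 -0.01] op 10.6
```

View pics/wi4c.png

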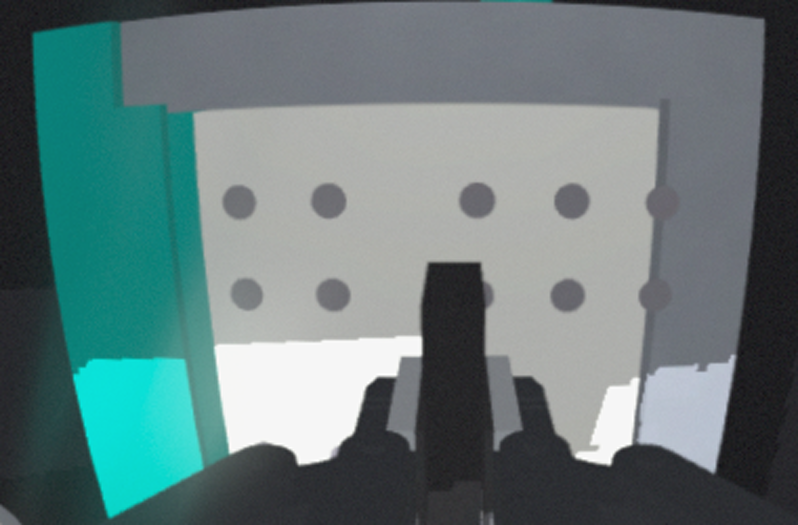

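```bash
python3 - <<'E'
from h import *
go(-59.7,-.05,-0.1,5,off=(0,0,0))
p=np.array(get_tool_pos())
release(); print(get_time_s(),get_opening(),np.round(get_force(),1))
move_linear([p[0],p[1],p[2]+50],vel=80)
move_linear([p[0],p[1],p[2]+150],vel=200); print(get_time_s())
frame("wrist","wf1");frame("scene","sf1");frame("top","tf1")
f=load("sf1");cv2.imwrite("pics/sf1c.png",cv2.resize(f["image"][190:310,190:330],None,fx=4.5,fy=4.5,interpolation=cv2.INTER_CUBIC))
f=load("wf1");cv2.imwrite("pics/wf1c.png",cv2.resize(f["image"][60:310,90:450],None,fx=2.2,fy=2.2,interpolation=cv2.INTER_CUBIC))
E
```

```text
28.08 (-59.7, -0.05, -0.1) err [0.2 0.1 0.2] F [-2.7  0.4  3.7] M [ 0.    0.33 -0.08] op 11.2
28.7917 84.87079556434443 [-0.4  0.1 -0.2]
30.2167
```

View pics/wf1c.png

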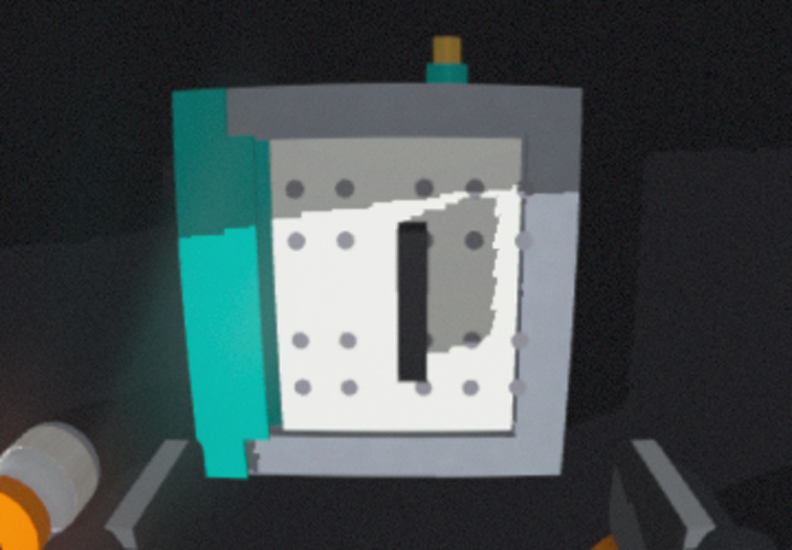

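View pics/sf1c.png

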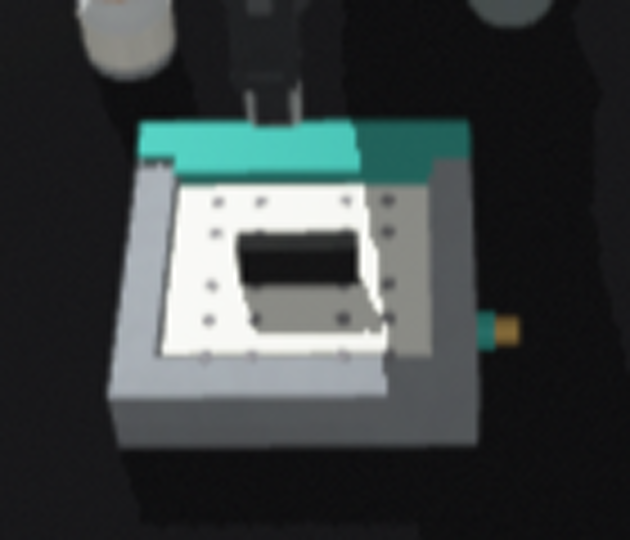

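View pics/tf1.png

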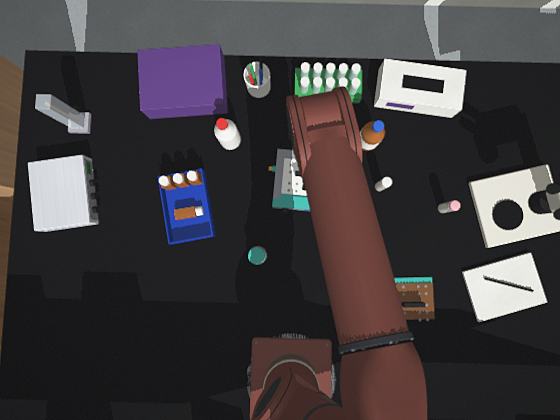

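The plate looks flush, with its tongue under the lip, and the bystanders are unmoved in the top view. One more wrist view will let me check the flatness numerically.

```bash
python3 - <<'E'
from h import *
p=get_tool_pos()
move_linear([p[0]-20,p[1]-85,p[2]],vel=170); print(get_time_s())
f=frame("wrist","wf2"); cv2.imwrite("pics/wf2c.png",cv2.resize(f["image"][20:280,70:430],None,fx=2.2,fy=2.2,interpolation=cv2.INTER_CUBIC))
E
```

```text
31.0333
```

View pics/wf2c.png

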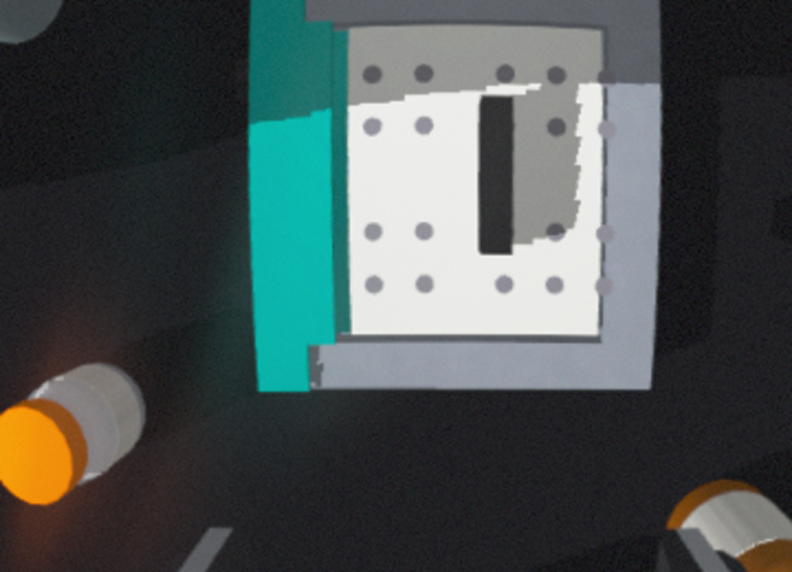

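```bash
python3 - <<'E'
from h import *
a,b=load("wf1"),load("wf2")
ca=lambda p:(np.array(p)+.5)/2.2-.5+[90,60]
cb=lambda p:(np.array(p)+.5)/2.2-.5+[70,20]
hole=lambda n:n
for n,u,v in [("free+y",(521,138),(604,30)),("free-y",(513,430),(599,335)),("white -y/tongue",(284,430),(352,334)),("rim +x-y",(560,474),(651,389)),
  ("hole-x+y",(296,240),(372,126)),("hole-x-y",(302,387),(374,285)),("hole+x-y",(470,387),(554,285)),("hole+x+y",(474,240),(556,127))]:
    X,r=tri([(a,ca(u)),(b,cb(v))]); d=X[:2]-[575.3,-26.2]; c,s=np.cos(PSI),np.sin(PSI)
    print(n,X.round(1),"box",round(c*d[0]+s*d[1],1),round(-s*d[0]+c*d[1],1),np.round(r,2))
f=load("wf2"); W=near(blobs(masks(f["image"])["white"],500),(280,110))
E
```

```text
free+y [639.6  35.5  43.7] box 60.4 65.6 [0.6 0.6]
free-y [632.2 -94.6  43.5] box 61.0 -64.7 [0.17 0.17]
white -y/tongue [527.8 -87.7  45.1] box -43.6 -64.3 [0. 0.]
rim +x-y [ 654.9 -119.3   44. ] box 85.2 -88.0 [0.14 0.14]
hole-x+y [542.4  -1.6  42.7] box -34.3 22.5 [0.01 0.01]
hole-x-y [538.4 -68.   42.9] box -34.2 -44.0 [0.17 0.17]
hole+x-y [613.4 -72.4  42.7] box 40.9 -43.8 [0.07 0.07]
hole+x+y [617.5  -6.4  43. ] box 40.9 22.4 [0.06 0.06]
```

```bash
python3 - <<'E'
from cell import *
print(get_time_s(),get_force().round(1) if hasattr(get_force(),'round') else get_force()); finish_job()
E
```

```text
31.0833 [-0.2  0.5 -0.7]
the job is handed in; nothing more can be done
```

The job is handed in at about 31 s of the 58 s allowed. The bottle is in the tray and the plate is fitted and released, with the gripper open and clear of everything.

- **Bottle:** I took it out of the box first and laid it on the free floor of the tray. The wrist view afterwards showed it clear of the walls and of the three standing bottles.
- **Plate:** I held it at 12° and slid the tongue under the lip without feeling any contact. Then I lowered it in small steps until it touched the ledge, and let go with under 4 N of load.
- **Seating check:** Two wrist views put the plate's free-edge corners at 43.5–43.7 mm and four of its perforations level within 0.3 mm, against a rim corner at 44.0 mm. Its centre is within about 1 mm of the box's, inside the play.
- **Bystanders:** The vials, the two tall bottles and the teal-lidded jar look unmoved in the last top view. The arm hid the orange-lidded jar there; it shows upright in the scene and wrist views, but I did not measure whether it had shifted.

**Disagreements:**
- The recess's far edge put the box centre about 1.5 mm nearer the robot than its outer corners did. I went with the corners, and the fit and final check agreed with them.
- The bottle's top measured 45–48 mm against the stated 50 mm, and one bar corner gave 34 mm instead of 38.
- While testing the seating I pressed the plate down with up to about 16 N, then backed off before releasing.

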